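# Charge a grinding jar with one row of balls from the tilting counting tray

### The arm

A 6-joint arm with a two-finger parallel gripper is mounted at the origin on a cart in front of the work surface, level with it; the furniture and walls round the work are solid. World frame = base frame: x ahead of the robot, y to its left, z up, the work surface at z = 0. Lengths are in m, angles in rad, forces in N, time in s.
With the tool pointing down it reaches from about 0.275 to 0.85 m from the base axis. Payload 5.2 kg.
Tool frame: the origin (TCP) lies between the finger pads; the fingertips stand manip.tips_ahead ahead of it and the grasp point (between the pads) lies 6 mm ahead of it (manip.tips_ahead is the distance from the TCP to the fingertips, in m); z points along the fingers, y is the line along which they close (so a half turn about z gives the same grasp; the last joint's range is limited). The gripper opens to 85 mm and grips with 20 to 120 N. Pads are 22 mm wide; open, the fingers measure 114 mm over their backs; the gripper's body (76 mm by 85 mm) begins 54 mm behind the grasp point. The pads swing forward as they close: fully open they stand 13 mm farther back than shut.
Start: joints at [-1.392, 0.259, 1.535, -0, 1.348, -0.203], TCP at [0.205, -0.51, 0.256] pointing down, gripper open.
Joint ranges: [-3.14, 3.14], [-0.91, 2.08], [0.19, 2.58], [-1.22, 4.36], [0.22, 2.71], [-3.12, 3.12]. Speed limits (rad/s): [2.57, 2.57, 3.14, 3.14, 3.14, 3.14].

### API

Orientations are given as a 3x3 rotation matrix whose columns are the frame's x, y, z axes.
In Python, from bench import sense, eyes, manip gives the robot as it stands. The module is installed in compiled form; this text tells all that it offers.
- The arm moves only by the tool send_rows, never from a script. Its arguments are lists of equal length, an entry for each row: "slide": the shift along the world's x, y, z in m, a list of three; "yaw": the turn about the world's z in degrees; "fingers": the closure, from 0 (fully open) to 1 (shut). A call has 1 to 8 rows; each row is the pose to reach, as a shift and turn from the pose commanded when the call began; what a row does not reach only later rows make up. A row lasts 1/12 s, in which the tool goes at most 41.7 mm and 7.16 degrees, less where a joint would pass 70% of its speed; a pose out of reach is approached as far as the arm can. A call with a gripper value outside its range is refused whole. The fingers move at their own pace and stop on an object; "force" is the grip in N (left out, the last holds). Time passes only in rows, so rows that repeat a pose let the fingers close. It gives the time, the measured TCP pose, the force, the opening and the grip force at its end, in the units of the state.
- sense(): the state, without advancing time (a new reading comes with each control period).
- eyes.grab_frame(name): name is "scene" or "top"; returns a dict with "frame" (400x640x3 uint8, red, green, blue), "intrinsics" (3x3 intrinsics, pixels), "dist" ([k1, k2, p1, p2, k3] as OpenCV has them; the pictures are not rectified), "R" (3x3) and "t" (3): a world point X has camera coordinates R X + t. Camera axes: x right, y down, z forward; pixel columns grow to the right and rows downward; lengths in m; the calibration is good to about 2 mm. A picture is of the moment at which its call begins. There is no depth.
- manip.job_done(): hands the job in; it is judged then, once.
The state is a dict: "time_s": time; "joint_pos": joint angles; "joint_velocities": joint speeds; "effort": joint torques, N m; "position": TCP position; "eef_rot": TCP orientation; "wrist_force": force on the tool from outside, world axes, zero at the start; "moment": the same for the moment, N m; "opening": opening from 0.0 (shut) to 1.0 (fully open); "gripper_force": force on a finger pad.
Only numpy, scipy, OpenCV 4.12 (cv2) and the standard library are available. Lean on these libraries where they do the work, as an engineer would, in place of code of your own. Each camera call takes 0.05 s, during which the arm holds its last target. There are 200 camera calls.

### The job

Charge the steel grinding jar with exactly the front row of three ceramic balls: stand the jar upright on the stand's base plate against the two rubber bumpers under the tray's mouth, and turn the tilt lock fully anticlockwise to its end stop to free the tray. Then tip the tray with its press lever, without touching the balls, until only the front row has rolled over the lip into the jar, and let it down gently until it lies level again, with the other two rows still in their grooves. Leave the jar where it is, the lock open, and the beaker, tip box and bottle undisturbed.

Things in the scene. Friction and masses are not known exactly. Their poses are not given: they have to be found in the camera images.
- pivot (a point): Middle of the tray's pivot axis, 105 mm above the bench, between two uprights (y = -56 and +56 mm) of a grey stand fixed to the bench. This frame is the stand's: -x points out of the tray's open mouth, +y to the side of the press lever, z up; the pivot axis runs along y.
- mouth (a point): Middle of the floor's front edge at the open mouth of the tilting ball-counting tray, an aluminium tray 93 mm wide and 104 mm long; it turns with the tray. With the tray level it is 12 mm in front of the pivot and 6 mm above it; the side walls reach 10 mm farther forward and 24 mm above the pivot, the balls 32 mm; the tray's underside is 107 mm above the bench.
- tray (a joint): Tilt of the tray, rad: 0 = level, at rest under its own weight; grows as the mouth dips, stop at 1.05. Three rows of three balls lie across it: the front row behind a 1.5 mm lip, which it rolls over at about 0.48; the two others behind 5 mm ridges, which they roll over at about 0.85. The tray falls back level if let go.
- press_bar (a point): Centre of the tray's press bar: black rubber, 16 mm thick, 44 mm long, parallel to the pivot axis, at the end of a lever 90 mm long that turns with the tray. With the tray level it is 86 mm in front of the pivot, 95 mm to +y and 27 mm above it. Pressed down on its arc about the pivot (about 3 to 6 N) it tips the tray.
- tilt_lock (a joint): Turn of the tilt lock, rad, anticlockwise from above positive: near 0 its steel tongue lies over a tab on the tray's -y side and holds the tray down; the tray is free above about 1.15; end stop at 1.4 (fully open). It turns stiffly (0.05 N m) and stays where it is left.
- lock_grip (a point): Centre of the black wing grip of the tilt lock, on its upright axis, 55 mm behind the pivot and 88 mm to -y: a wing 13 mm thick, 48 mm long and 28 mm high (134 to 162 mm above the bench). Its frame turns with the lock: the wing's length, like the tongue, lies along y, its thickness along x; at tilt_lock = 0 the axes are the stand's.
- jar_place (a point): Where the centre of the jar's underside shall be: on the stand's 5 mm base plate (its front is 124 mm wide and reaches 112 mm in front of the pivot), 45 mm in front of the pivot, against two rubber bumper posts (10 mm thick, 32 mm high) under the tray. There the jar reaches 33 mm in under the tray's walls, so it goes in from the front.
- jar_mid (a point): Centre (half-way up) of the grinding jar: a loose open round steel jar, 112 mm outside, 96 mm inside, wall 8 mm, 64 mm high, floor 6 mm thick, 0.3 to 0.5 kg; it stands on the bench to the robot's right of the stand, near or far. This point is 32 mm above its underside and 32 mm below its rim.
- beaker_mid (a point): Centre of a glass beaker, 73 mm wide and 94 mm high, on the bench to the right of the stand, where the jar is not; leave it alone.
- tips_mid (a point): Centre of a box of pipette tips, 62 x 92 mm and 50 mm high, on the bench to the left of the stand; leave it alone.
- bottle_mid (a point): Centre of a white plastic bottle, 62 mm thick, 121 mm high, beside and behind the lever; leave it alone.
- ball_front0: Centre of a loose white ceramic grinding ball, 26 mm thick, 34 g, in the front row of the tray, on the lock side (-y).
- ball_front1: Centre of a loose white ceramic grinding ball, 26 mm thick, 34 g, in the front row of the tray, in the middle.
- ball_front2: Centre of a loose white ceramic grinding ball, 26 mm thick, 34 g, in the front row of the tray, on the lever side (+y).
- ball_mid0: Centre of a loose white ceramic grinding ball, 26 mm thick, 34 g, in the mid row of the tray, on the lock side (-y).
- ball_mid1: Centre of a loose white ceramic grinding ball, 26 mm thick, 34 g, in the mid row of the tray, in the middle.
- ball_mid2: Centre of a loose white ceramic grinding ball, 26 mm thick, 34 g, in the mid row of the tray, on the lever side (+y).
- ball_rear0: Centre of a loose white ceramic grinding ball, 26 mm thick, 34 g, in the rear row of the tray, on the lock side (-y).
- ball_rear1: Centre of a loose white ceramic grinding ball, 26 mm thick, 34 g, in the rear row of the tray, in the middle.
- ball_rear2: Centre of a loose white ceramic grinding ball, 26 mm thick, 34 g, in the rear row of the tray, on the lever side (+y).

How it is judged:
On the way, in this order (a step that is already met when the one before it is completed fails the run):
1. the jar stands in its place and the tilt lock is at its open end stop, the tray still level (horizontal distance between jar_mid and jar_place below 0.015 m and height (world z) of jar_mid below 0.042 m and angle between jar_mid's own z axis and vertical below 0.1 rad and value of joint tilt_lock above 1.32 rad and value of joint tray below 0.15 rad), for 0.2 s.
2. the tray is tipped (value of joint tray above 0.4 rad), for 0.05 s.
At the end, for the whole second after the job is handed in: The three front balls lie at rest in the jar; the six other balls are within 10 mm of where they lay in their grooves; the tray is level (below 0.03 rad); the lock is at its open end stop (above 1.3 rad); the jar stands upright on the base plate within 15 mm of its place (horizontal distance between jar_mid and jar_place below 0.015 m and height (world z) of jar_mid below 0.042 m and angle between jar_mid's own z axis and vertical below 0.1 rad and value of joint tilt_lock above 1.3 rad and value of joint tray below 0.03 rad and horizontal distance between each of ball_front0, ball_front1, ball_front2 and jar_mid below 0.045 m and z of each of ball_front0, ball_front1, ball_front2 in the frame of jar_mid below 0.01 m and linear speed of each of ball_front0, ball_front1, ball_front2 below 0.05 m/s and distance of each of ball_mid0, ball_mid1, ball_mid2, ball_rear0, ball_rear1, ball_rear2 from where it was at the start of the episode below 0.01 m); the robot touches nothing.
It fails at once if the beaker, tip box or bottle is moved by more than 20 mm or tipped (distance of any of beaker_mid, tips_mid, bottle_mid from where it was at the start of the episode above 0.02 m or angle between any of beaker_mid, tips_mid, bottle_mid's own z axis and vertical above 0.3 rad).
It fails at once if the robot touches a ball (contact force between any of the fingers, the arm and ball_front0 above 0.3 N or contact force between any of the fingers, the arm and ball_front1 above 0.3 N or contact force between any of the fingers, the arm and ball_front2 above 0.3 N or contact force between any of the fingers, the arm and ball_mid0 above 0.3 N or contact force between any of the fingers, the arm and ball_mid1 above 0.3 N or contact force between any of the fingers, the arm and ball_mid2 above 0.3 N or contact force between any of the fingers, the arm and ball_rear0 above 0.3 N or contact force between any of the fingers, the arm and ball_rear1 above 0.3 N or contact force between any of the fingers, the arm and ball_rear2 above 0.3 N).
It fails at once if the tray is let fall back (faster than 3 rad/s) (velocity of joint tray below -3 rad/s).
It fails at once if the jar is tipped by more than 0.6 rad (angle between jar_mid's own z axis and vertical above 0.6 rad).
It also fails if it takes over 64 s, if anything falls off the work surface, if the arm or the gripper's body presses on something with over 40 N, if the wrist force passes 120 N, or if a joint passes its speed limit or range.

## Working session

There is one attempt and no reset: what is moved stays moved. The work goes in short steps, Python scripts to look and compute and a tool call to move; the robot and the scene stay as the last step left them, time stands still between calls to the robot, and variables do not carry over. Pictures are saved under pics/ and viewed, at most 10 in all, crops included, and the job is handed in when it is done.

Besides the shell and the picture viewer there is one more tool, called after "Request:" in YAML: its name, and indented under it one key for each argument. send_rows: Moves the arm, as the interface text tells. Its arguments: {"type":"object","properties":{"slide":{"type":"array","items":{"type":"array","items":{"type":"number"}}},"yaw":{"type":"array","items":{"type":"number"}},"fingers":{"type":"array","items":{"type":"number"}},"force":{"type":"number"}},"required":["slide","yaw","fingers"]}

```bash
mkdir -p pics
python3 - <<'E'
from bench import sense, eyes, manip
import cv2,numpy as np
print(manip.tips_ahead); s=sense(); print(s['position'],s['eef_rot'],s['time_s'])
for n in("scene","top"):
    d=eyes.grab_frame(n); cv2.imwrite(f"pics/{n}0.png",d["frame"][:,:,::-1]); np.savez(f"{n}0.npz",**d)
    print(n,d["intrinsics"],d["dist"],d["R"],d["t"],-d["R"].T@d["t"])
E
```

```text
0.025
[ 0.20486249 -0.50990464  0.25549111] [[ 9.27996590e-01  3.72588535e-01 -3.36366988e-04]
 [ 3.72588526e-01 -9.27994976e-01  1.76505445e-03]
 [ 3.45492176e-04 -1.76329099e-03 -9.99998386e-01]] 0.0
scene [[369.91344512   0.         321.28940365]
 [  0.         369.91344512 196.36037592]
 [  0.           0.           1.        ]] [0.02176484 0.         0.         0.         0.        ] [[-0.62723402 -0.7788285  -0.00191072]
 [-0.60163711  0.48608692 -0.63383933]
 [ 0.49458091 -0.39641603 -0.77346238]] [0.51002696 0.27151601 0.98618641] [-0.0044886   0.65618325  0.93585013]
top [[455.77176578   0.         319.80691383]
 [  0.         455.77176578 194.86671645]
 [  0.           0.           1.        ]] [-0.00286217  0.          0.          0.          0.        ] [[-0.02419109 -0.99918329 -0.03236567]
 [-0.99666643  0.02662812 -0.07711659]
 [ 0.07791545  0.03039224 -0.99649661]] [0.28482303 0.55177014 1.22453847] [0.4614105  0.23268135 1.27201756]
```

View pics/scene0.png

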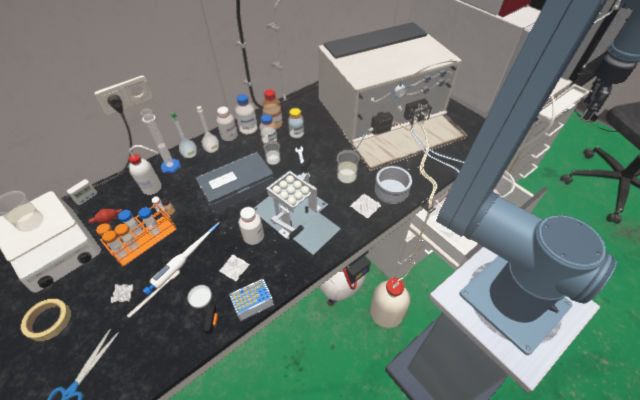

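View pics/top0.png

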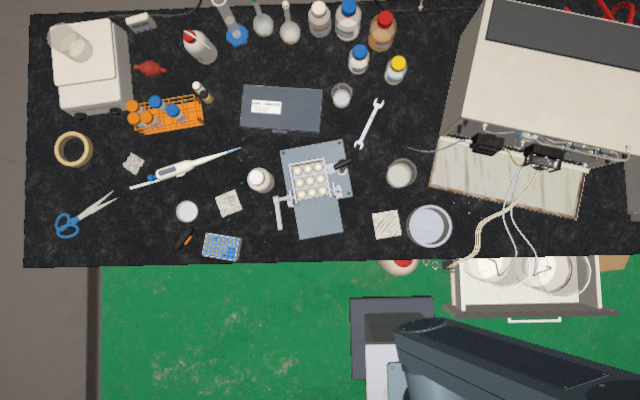

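The top view shows the stand base at about (318,190), nine balls around (310,180), the lock at (342,164), the lever bar at (279,213), the jar at (429,226), the beaker at (400,173), the bottle at (260,179) and the tip box at (222,246). I'll zoom in and measure next.

```bash
cat > h.py <<'E'
import numpy as np,cv2
def load(n): return dict(np.load(n+'.npz'))
def cast(d,uv,z):
    p=cv2.undistortPoints(np.array([[uv]],float),d['intrinsics'],d['dist'])[0,0]
    R=d['R'];c=-R.T@d['t'];r=R.T@np.array([p[0],p[1],1.]); return c+r*(z-c[2])/r[2]
def proj(d,X):
    r,_=cv2.Rodrigues(d['R']); return cv2.projectPoints(np.array(X,float).reshape(-1,3),r,d['t'],d['intrinsics'],d['dist'])[0][:,0]
E
python3 - <<'E'
from h import *
d=load('top0');f=d['frame']
c=f[130:255,250:460,::-1]
cv2.imwrite('pics/tz.png',cv2.resize(c,None,fx=3.8,fy=3.8,interpolation=cv2.INTER_CUBIC))
g=cv2.cvtColor(f,cv2.COLOR_RGB2HSV)
# balls: bright low sat
m=((f.min(2)>170)).astype(np.uint8)*255; m[:, :285]=0;m[:,335:]=0;m[:155]=0;m[205:]=0
m=cv2.morphologyEx(m,cv2.MORPH_OPEN,np.ones((3,3)))
n,l,s,ce=cv2.connectedComponentsWithStats(m)
for i in range(1,n): print(s[i],ce[i],cast(d,ce[i],.124))
# base plate mask colour sample
print(f[225,320],f[155,310],f[226,429])
E
```

```text
[322 157   3   3   9] [323. 158.] [0.64496433 0.25729714 0.124     ]
[ 291  161   44   40 1195] [312.30878661 179.80334728] [0.58997818 0.28578274 0.124     ]
[288 163   4   4  14] [289.5 164.5] [0.63076953 0.34300411 0.124     ]
[285 195   8   5  32] [288.4375  196.96875] [0.54795839 0.34728035 0.124     ]
[287 201   5   4  19] [289.10526316 202.42105263] [0.53408473 0.34584796 0.124     ]
[153 164 172] [155 165 173] [203 207 215]
```

View pics/tz.png

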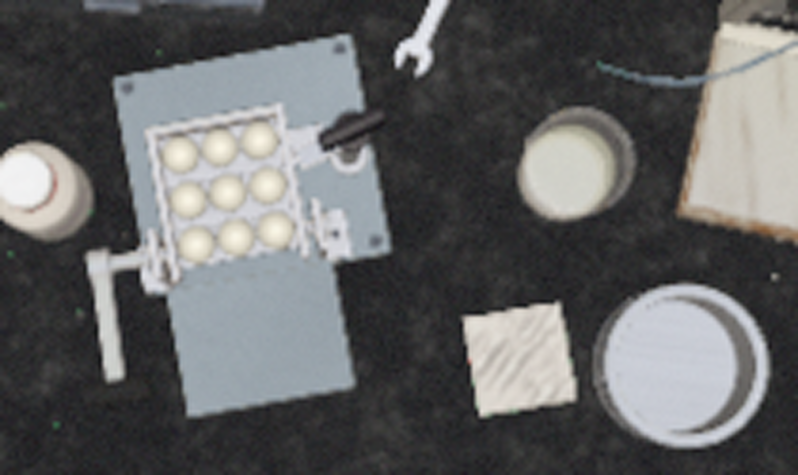

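The zoom shows the plate's front corners at (187,417) and (355,385). The ball rows run (197,243)-(276,231), (190,199)-(268,185) and (181,154)-(260,139). The lock wing is at (350,128) and the jar rim is centred near (685,366).

Run:
```python
from h import *
d=load('top0');f=d['frame']
P=lambda x,y:(250+(x+.5)/3.8-.5,130+(y+.5)/3.8-.5)
fl,fr=[cast(d,P(*q),.005) for q in((187,417),(355,385))]
rl,rr,rb=[cast(d,P(*q),.005) for q in((113,77),(352,33),(391,250))]
print('front w',np.linalg.norm(fl-fr)); 
yv=(fl-fr)[:2];print('yaw front',np.degrees(np.arctan2(-yv[0],yv[1])))
yv=(rl-rr)[:2];print('yaw rear',np.degrees(np.arctan2(-yv[0],yv[1])),np.linalg.norm(yv))
B=np.array([[cast(d,P(*q),.124)[:2] for q in r] for r in(((197,243),(237,237),(276,231)),((190,199),(228,192),(268,185)),((181,154),(220,147),(260,139)))])
xv=B[2].mean(0)-B[0].mean(0);print('balls yaw',np.degrees(np.arctan2(xv[1],xv[0])),np.linalg.norm(xv))
yv=B[:,0].mean(0)-B[:,2].mean(0);print('balls yaw',np.degrees(np.arctan2(-yv[0],yv[1])),np.linalg.norm(yv))
a=np.radians(10.5);
for a in np.radians([9,10,11]):
  R=np.array([[np.cos(a),-np.sin(a)],[np.sin(a),np.cos(a)]])
  pv=(fl+fr)[:2]/2+R@[.112,0];print('pivot',pv,'balls mid in stand',R.T@(B.mean((0,1))-pv))
  print(' lock',pv+R@[.055,-.088],'px',proj(d,[*(pv+R@[.055,-.088]),.162]), 'jarplace',pv+R@[-.045,0],'bar',pv+R@[-.086,.095])
print('wing px ends',P(325,145),P(382,112),cast(d,P(325,145),.162),cast(d,P(382,112),.162))
# jar rim: bright blob, outer contour
s=load('scene0')
m=((f.min(2)>120)).astype(np.uint8)*255; m[:,:403]=0;m[:,457:]=0;m[:200]=0;m[252:]=0
c=max(cv2.findContours(m,cv2.RETR_EXTERNAL,cv2.CHAIN_APPROX_NONE)[0],key=cv2.contourArea)
pts=np.array([cast(d,p[0],.064)[:2] for p in cv2.convexHull(c)])
print('jar circle',cv2.minEnclosingCircle(pts.astype(np.float32)),cv2.fitEllipse(pts.astype(np.float32)*1000))
print('beaker',cast(d,P(585,155),.094),'tips',cast(d,(222,246),.05),'bottle',cast(d,P(25,183),.121))
```

```text
front w 0.12474197914755156
yaw front 9.372049189124281
yaw rear 8.813121691153919 0.18011116532911234
balls yaw 8.906654655470017 0.061646985854980206
balls yaw 8.317349707445974 0.05330948020154582
pivot [0.55907348 0.28844739] balls mid in stand [ 0.0305174 -0.0009945]
 lock [0.62716257 0.21013471] px [[341.99474302 162.18334589]] jarplace [0.5146275  0.28140784] bar [0.45927101 0.36882442]
pivot [0.55875085 0.29037533] balls mid in stand [ 0.03047834 -0.00348162]
 lock [0.62819632 0.2132629 ] px [[340.70749881 161.80259335]] jarplace [0.5144345  0.28256116] bar [0.45756081 0.36899832]
pivot [0.55839463 0.29229734] balls mid in stand [ 0.03039587 -0.00596767]
 lock [0.62917531 0.21640864] px [[339.41411206 161.44427146]] jarplace [0.5142214  0.28371094] bar [0.45584784 0.36914235]
wing px ends (335.1578947368421, 167.78947368421052) (350.1578947368421, 159.10526315789474) [0.61378621 0.22726657 0.162     ] [0.63419639 0.1899209  0.162     ]
jar circle ((0.46738743782043457, -0.0172106996178627), 0.05768280476331711) ((466.9314270019531, -17.888896942138672), (112.44125366210938, 113.61295318603516), 17.239261627197266)
beaker [0.61119084 0.05012412 0.094     ] tips [0.42624156 0.5360879  0.05      ] bottle [0.59947032 0.42914454 0.121     ]
```

Request:
send_rows:
  slide:
    - [0.03,0.04,0]
    - [0.05,0.08,0]
    - [0.06,0.12,0]
    - [0.08,0.16,0]
    - [0.09,0.2,0]
    - [0.11,0.24,0]
    - [0.13,0.28,0]
    - [0.14,0.32,0]
  yaw: [7,14,21,28,35,42,49,56]
  fingers: [0,0,0,0,0,0,0,0]
  force: 80

```text
time_s: 0.77
position: [0.34, -0.2059, 0.2562]
eef_rot: [[0.205, 0.979, 0.001], [0.979, -0.205, -0.0], [0.0, 0.001, -1.0]]
wrist_force: [0.7, -1.3, -0.1]
opening: 1.001
gripper_force: 0.0
```

Request:
send_rows:
  slide:
    - [0.02,0.04,-0.02]
    - [0.03,0.08,-0.04]
    - [0.05,0.12,-0.06]
    - [0.06,0.15,-0.08]
    - [0.071,0.164,-0.1]
    - [0.071,0.164,-0.105]
    - [0.071,0.164,-0.105]
    - [0.071,0.164,-0.105]
  yaw: [7,14,21,21,21,21,21,21]
  fingers: [0,0,0,0,0,0,0,0]

```text
time_s: 1.43
position: [0.4102, -0.0438, 0.1512]
eef_rot: [[-0.155, 0.988, -0.001], [0.988, 0.155, -0.0], [0.0, -0.001, -1.0]]
wrist_force: [0.6, -0.3, 0.6]
opening: 1.0
gripper_force: 0.0
```

Request:
send_rows:
  slide:
    - [0.006,0.018,-0.02]
    - [0.006,0.018,-0.05]
    - [0.006,0.018,-0.08]
    - [0.006,0.018,-0.099]
    - [0.006,0.018,-0.099]
    - [0.006,0.018,-0.099]
  yaw: [0,0,0,0,0,0]
  fingers: [0,0,0,0,0,0]

```text
time_s: 1.93
position: [0.4165, -0.027, 0.0528]
eef_rot: [[-0.152, 0.988, -0.001], [0.988, 0.152, -0.0], [0.0, -0.001, -1.0]]
wrist_force: [-0.2, 0.3, 0.4]
opening: 1.003
gripper_force: 0.0
```

Run:
```python
from h import *
from bench import eyes,sense
s=sense();print(s['position'],s['wrist_force'])
d=eyes.grab_frame('scene');np.savez('scene1.npz',**d)
u=proj(d,[.46,-.02,.06])[0].astype(int);print(u)
x,y=u;c=d['frame'][max(y-70,0):y+70,max(x-90,0):x+90,::-1]
cv2.imwrite('pics/g1.png',cv2.resize(c,None,fx=4,fy=4,interpolation=cv2.INTER_CUBIC))
```

```text
[ 0.41647801 -0.0269633   0.05279823] [-0.20554326  0.33799487  0.3544744 ]
[395 179]
```

View pics/g1.png

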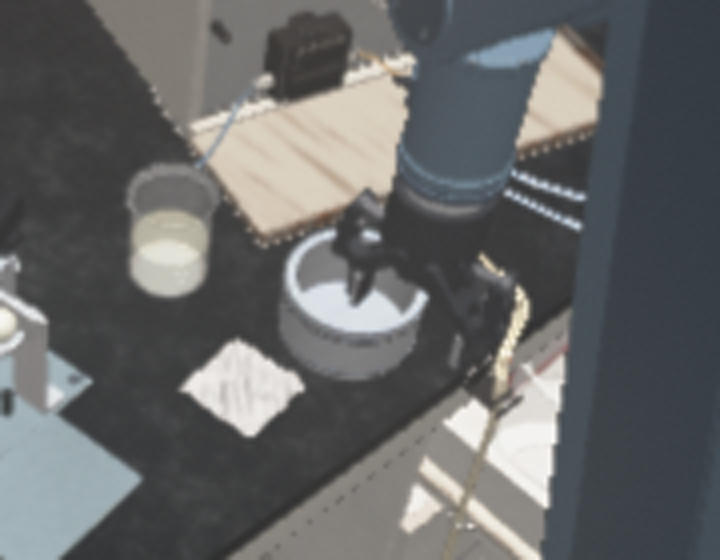

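One finger is inside the jar at (355,290) and one is outside at (455,350), with the wall between them. I'll close the gripper.

Request:
send_rows:
  slide:
    - [0,0,0]
    - [0,0,0]
    - [0,0,0]
    - [0,0,0]
    - [0,0,0]
    - [0,0,0]
    - [0,0,0]
    - [0,0,0]
  yaw: [0,0,0,0,0,0,0,0]
  fingers: [0.5,0.8,1,1,1,1,1,1]
  force: 80

```text
time_s: 2.65
position: [0.4164, -0.0256, 0.0527]
eef_rot: [[-0.155, 0.988, 0.0], [0.988, 0.155, -0.0], [-0.0, 0.0, -1.0]]
wrist_force: [-1.6, -0.5, 6.1]
opening: 0.107
gripper_force: 75.6
```

Request:
send_rows:
  slide:
    - [0,0,0.01]
    - [0,0,0.02]
    - [0,0,0.03]
    - [0,0,0.03]
    - [0,0,0.03]
  yaw: [0,0,0,0,0]
  fingers: [1,1,1,1,1]

```text
time_s: 3.07
position: [0.4162, -0.0255, 0.0821]
eef_rot: [[-0.155, 0.988, -0.0], [0.988, 0.155, -0.0], [0.0, -0.0, -1.0]]
wrist_force: [-0.5, -0.2, -4.7]
opening: 0.107
gripper_force: 75.6
```

Request:
send_rows:
  slide:
    - [-0.01,0.03,0]
    - [-0.02,0.06,0]
    - [-0.03,0.1,0]
    - [-0.04,0.14,0]
    - [-0.05,0.18,0]
    - [-0.06,0.22,0]
    - [-0.061,0.25,0]
    - [-0.061,0.27,0]
  yaw: [0,0,0,0,0,0,0,0]
  fingers: [1,1,1,1,1,1,1,1]

```text
time_s: 3.73
position: [0.3533, 0.2468, 0.0813]
eef_rot: [[-0.157, 0.988, -0.002], [0.988, 0.157, -0.0], [0.0, -0.002, -1.0]]
wrist_force: [-0.5, -0.3, -3.4]
opening: 0.108
gripper_force: 78.2
```

Request:
send_rows:
  slide:
    - [0,0.01,-0.005]
    - [0,0.01,-0.01]
    - [0,0.01,-0.014]
    - [0,0.01,-0.014]
    - [0,0.01,-0.014]
  yaw: [0,0,0,0,0]
  fingers: [1,1,1,1,1]

```text
time_s: 4.15
position: [0.3548, 0.253, 0.0675]
eef_rot: [[-0.153, 0.988, -0.002], [0.988, 0.153, -0.001], [-0.001, -0.002, -1.0]]
wrist_force: [-0.6, -0.5, -5.2]
opening: 0.1
gripper_force: 78.3
```

Run:
```python
from h import *
from bench import eyes,sense
s=sense();print(s['position'],s['wrist_force'])
d=eyes.grab_frame('scene');np.savez('scene2.npz',**d)
x,y=proj(d,[.5,.25,.06])[0].astype(int);print(x,y)
c=d['frame'][max(y-70,0):y+70,max(x-90,0):x+90,::-1]
cv2.imwrite('pics/g2.png',cv2.resize(c,None,fx=4,fy=4,interpolation=cv2.INTER_CUBIC))
```

```text
[0.3548452  0.25303199 0.06749245] [-0.61652097 -0.47508141 -5.19402402]
321 214
```

View pics/g2.png

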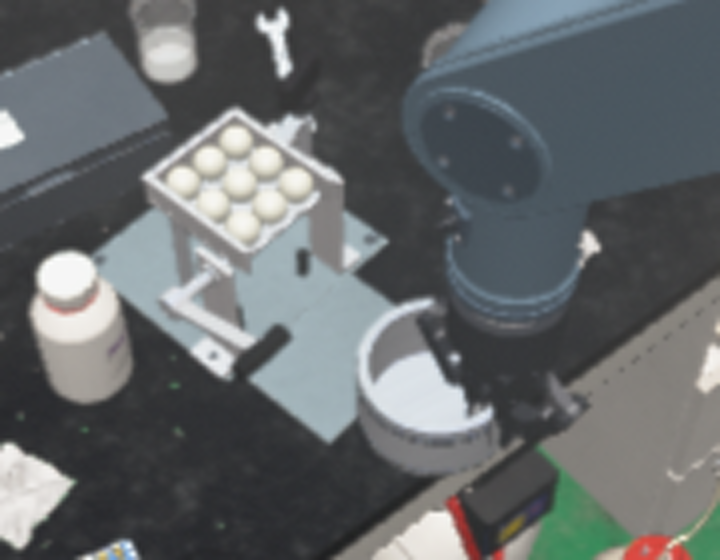

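The jar hangs level in the gripper at (430,390) in front of the base plate, and the black press bar is at (262,350). I'll insert it now.

Request:
send_rows:
  slide:
    - [0.015,0.003,0]
    - [0.035,0.007,0]
    - [0.055,0.011,0]
    - [0.075,0.014,0]
    - [0.09,0.017,0]
    - [0.1,0.019,0]
    - [0.106,0.02,0]
    - [0.106,0.02,0]
  yaw: [0,0,0,0,0,0,0,0]
  fingers: [1,1,1,1,1,1,1,1]

```text
time_s: 4.87
position: [0.4626, 0.2739, 0.0683]
eef_rot: [[-0.153, 0.988, 0.001], [0.988, 0.153, 0.0], [0.0, 0.001, -1.0]]
wrist_force: [-0.2, 0.7, -3.7]
opening: 0.104
gripper_force: 78.3
```

Request:
send_rows:
  slide:
    - [0,0,-0.003]
    - [0,0,-0.006]
    - [0,0,-0.008]
    - [0,0,-0.009]
    - [0,0,-0.009]
    - [0,0,-0.009]
  yaw: [0,0,0,0,0,0]
  fingers: [1,1,1,1,1,1]

```text
time_s: 5.37
position: [0.461, 0.2744, 0.0592]
eef_rot: [[-0.155, 0.988, -0.0], [0.988, 0.155, -0.0], [-0.0, -0.0, -1.0]]
wrist_force: [-1.4, -0.5, -4.2]
opening: 0.107
gripper_force: 78.3
```

Request:
send_rows:
  slide:
    - [0,0,-0.001]
    - [0,0,-0.002]
    - [0,0,-0.002]
    - [0.001,0,-0.002]
    - [0.002,0,-0.002]
    - [0.003,0,-0.002]
    - [0.003,0,-0.002]
  yaw: [0,0,0,0,0,0,0]
  fingers: [1,1,1,1,1,1,1]

```text
time_s: 5.95
position: [0.4644, 0.2745, 0.0578]
eef_rot: [[-0.154, 0.988, -0.0], [0.988, 0.154, 0.0], [0.0, -0.0, -1.0]]
wrist_force: [-5.3, -0.7, 5.7]
opening: 0.108
gripper_force: 79.6
```

Request:
send_rows:
  slide:
    - [0.001,0,0]
    - [0.002,0,0]
    - [0.003,0,0]
    - [0.003,0,0]
  yaw: [0,0,0,0]
  fingers: [1,1,1,1]

```text
time_s: 6.28
position: [0.4659, 0.2745, 0.0577]
eef_rot: [[-0.154, 0.988, -0.003], [0.988, 0.154, -0.0], [0.0, -0.003, -1.0]]
wrist_force: [-9.5, -0.3, 9.0]
opening: 0.103
gripper_force: 80.2
```

Request:
send_rows:
  slide:
    - [0,0,0]
    - [0,0,0]
    - [0,0,0]
    - [0,0,0.01]
    - [-0.005,0,0.04]
    - [-0.01,0,0.08]
    - [-0.01,0,0.12]
    - [-0.01,0,0.16]
  yaw: [0,0,0,0,0,0,0,0]
  fingers: [0.6,0.5,0.5,0.5,0.5,0.5,0.5,0.5]

```text
time_s: 6.95
position: [0.4571, 0.2742, 0.2197]
eef_rot: [[-0.154, 0.988, 0.0], [0.988, 0.154, -0.0], [-0.0, 0.0, -1.0]]
wrist_force: [0.8, 0.7, 0.3]
opening: 0.503
gripper_force: 0.0
```

Request:
send_rows:
  slide:
    - [0,-0.03,0.01]
    - [0,-0.06,0.02]
    - [0,-0.1,0.02]
    - [0,-0.14,0.02]
    - [0,-0.18,0.02]
    - [0,-0.18,0.02]
  yaw: [0,0,0,0,0,0]
  fingers: [0.5,0.5,0.5,0.5,0.5,0.5]

```text
time_s: 7.45
position: [0.4581, 0.0881, 0.2384]
eef_rot: [[-0.149, 0.989, 0.002], [0.989, 0.149, -0.004], [-0.004, 0.001, -1.0]]
wrist_force: [0.9, 0.3, 0.4]
opening: 0.502
gripper_force: 0.0
```

Run:
```python
from h import *
from bench import eyes,sense
s=sense();print(s['position'],s['wrist_force'],s['time_s'])
d=eyes.grab_frame('top');np.savez('top3.npz',**d)
c=d['frame'][130:250,260:400,::-1]
cv2.imwrite('pics/t3.png',cv2.resize(c,None,fx=5,fy=5,interpolation=cv2.INTER_CUBIC))
```

```text
[0.45811655 0.08814052 0.23836296] [0.90205356 0.34912032 0.44698218] 7.45
```

View pics/t3.png

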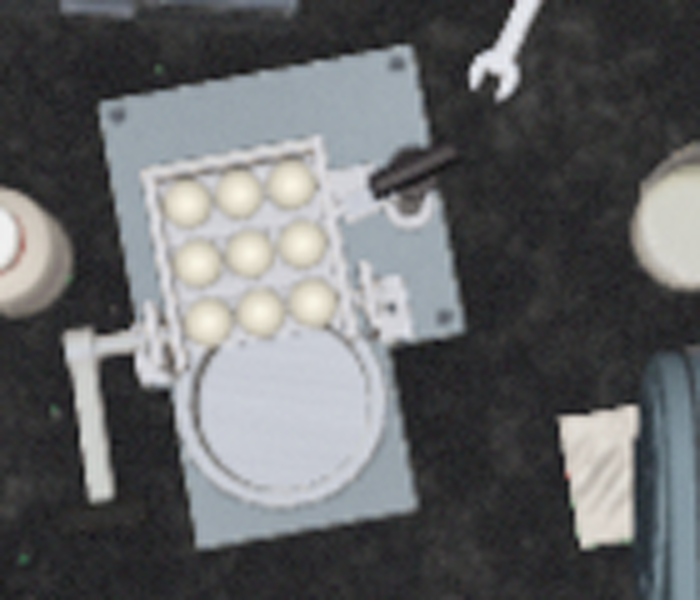

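The jar is on the plate, with rim extremes at x≈173 and 387 and the bottom at y≈508. The wing's top runs from (373,187) to (455,153).

Run:
```python
from h import *
d=load('top3')
P=lambda x,y:(260+(x+.5)/5-.5,130+(y+.5)/5-.5)
a=np.radians(9);R=np.array([[np.cos(a),-np.sin(a)],[np.sin(a),np.cos(a)]]);pv=np.array([.5591,.2885])
S=lambda p:R.T@(p[:2]-pv)
for q in((173,401),(387,401),(280,508),(280,401)): print('jar',S(cast(d,P(*q),.069)))
w1,w2=cast(d,P(373,187),.162),cast(d,P(455,153),.162);print('wing',w1,w2,(w1+w2)/2,S((w1+w2)/2),np.linalg.norm(w1-w2))
v=(w1-w2)[:2];print(np.degrees(np.arctan2(-v[0],v[1])))
f=d['frame'];m=(f.max(2)<75).astype(np.uint8);m[:158]=0;m[170:]=0;m[:,:333]=0;m[:,:]*=1
m[:,348:]=0
ys,xs=np.nonzero(m);
for x in range(333,348): 
  yy=ys[xs==x]; print(x,yy.min() if len(yy) else None,yy.max() if len(yy) else None,end='; ')
```

```text
jar [-0.03317616  0.05549673]
jar [-0.05374754 -0.05582886]
jar [-0.09894131  0.00987476]
jar [-0.04347729 -0.00025101]
wing [0.61580425 0.22956184 0.162     ] [0.63145579 0.18891812 0.162     ] [0.62363002 0.20923998 0.162     ] [ 0.05133655 -0.08837892] 0.04355320529985109
21.061251150428212
333 None None; 334 166 166; 335 165 169; 336 164 168; 337 164 168; 338 163 167; 339 161 167; 340 161 167; 341 160 167; 342 160 166; 343 160 166; 344 160 166; 345 160 165; 346 158 165; 347 158 167;
```

Request:
send_rows:
  slide:
    - [0.03,0.02,0]
    - [0.06,0.04,0]
    - [0.09,0.07,0]
    - [0.12,0.09,0]
    - [0.15,0.11,0]
    - [0.167,0.122,0]
    - [0.167,0.122,0]
    - [0.167,0.122,0]
  yaw: [3,6,9,12,12,12,12,12]
  fingers: [0.5,0.5,0.5,0.5,0.5,0.5,0.5,0.5]
  force: 40

```text
time_s: 8.17
position: [0.6245, 0.2183, 0.2366]
eef_rot: [[-0.358, 0.934, -0.001], [0.934, 0.358, 0.0], [0.0, -0.001, -1.0]]
wrist_force: [-0.0, 0.2, -1.2]
opening: 0.499
gripper_force: 0.0
```

Run:
```python
from h import *
from bench import eyes,sense
s=sense();print(s['position'],s['joint_pos'])
d=eyes.grab_frame('scene');np.savez('scene4.npz',**d)
x,y=proj(d,[.6,.23,.15])[0].astype(int);print(x,y, proj(d,[.627,.210,.162]))
c=d['frame'][max(y-55,0):y+55,max(x-70,0):x+70,::-1]
cv2.imwrite('pics/g4.png',cv2.resize(c,None,fx=5,fy=5,interpolation=cv2.INTER_CUBIC))
```

```text
[0.62446966 0.21833257 0.23658987] [ 1.67919250e-01  4.72158925e-01  1.26974555e+00  2.87475574e-04
  1.40061150e+00 -1.98652202e-01]
305 171 [[305.26369903 160.19657735]]
```

View pics/g4.png

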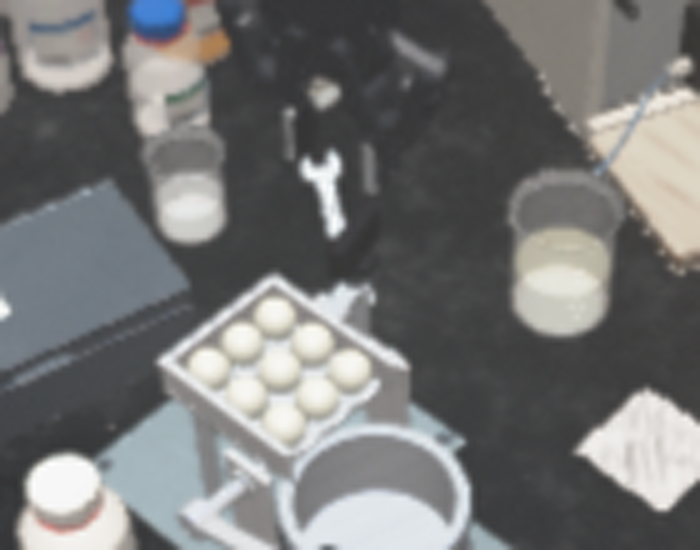

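The pads at (290,130) and (370,170) straddle the dark wing at (350,240). I'll correct y by -8 mm, descend and close.

Request:
send_rows:
  slide:
    - [0,-0.008,-0.02]
    - [0.001,-0.008,-0.04]
    - [0.001,-0.008,-0.06]
    - [0.001,-0.008,-0.074]
    - [0.001,-0.008,-0.074]
    - [0.001,-0.008,-0.074]
  yaw: [0,0,0,0,0,0]
  fingers: [0.5,0.5,0.5,0.5,0.5,0.5]

```text
time_s: 8.72
position: [0.6243, 0.208, 0.1633]
eef_rot: [[-0.356, 0.934, -0.002], [0.934, 0.356, -0.0], [0.0, -0.002, -1.0]]
wrist_force: [-0.4, -0.1, 0.7]
opening: 0.499
gripper_force: 0.0
```

Request:
send_rows:
  slide:
    - [0,0,0]
    - [0,0,0]
    - [0,0,0]
    - [0,0,0]
    - [0,0,0]
    - [0,0,0]
  yaw: [0,0,0,0,0,0]
  fingers: [0.7,0.9,1,1,1,1]
  force: 30

```text
time_s: 9.22
position: [0.6268, 0.2085, 0.1654]
eef_rot: [[-0.356, 0.934, 0.004], [0.934, 0.356, 0.001], [-0.001, 0.004, -1.0]]
wrist_force: [1.7, -0.0, 5.7]
opening: 0.144
gripper_force: 34.3
```

Request:
send_rows:
  slide:
    - [0.001,0.001,0.002]
    - [0.001,0.001,0.002]
    - [0.001,0.001,0.002]
    - [0.001,0.001,0.002]
    - [0.001,0.001,0.002]
    - [0.001,0.001,0.002]
    - [0.001,0.001,0.002]
    - [0.001,0.001,0.002]
  yaw: [5,10,15,20,25,30,35,40]
  fingers: [1,1,1,1,1,1,1,1]

```text
time_s: 9.88
position: [0.6276, 0.2091, 0.1655]
eef_rot: [[-0.875, 0.483, 0.003], [0.483, 0.875, -0.0], [-0.002, 0.001, -1.0]]
wrist_force: [4.8, -0.2, -2.6]
opening: 0.146
gripper_force: 33.1
```

Request:
send_rows:
  slide:
    - [0,0,0]
    - [0,0,0]
    - [0,0,0]
    - [0,0,0]
    - [0,0,0]
    - [0,0,0]
    - [0,0,0]
    - [0,0,0]
  yaw: [5,10,15,20,25,29,31,31]
  fingers: [1,1,1,1,1,1,1,1]

```text
time_s: 10.55
position: [0.6274, 0.2097, 0.1656]
eef_rot: [[-0.999, -0.032, 0.002], [-0.032, 0.999, 0.001], [-0.002, 0.001, -1.0]]
wrist_force: [4.3, 2.2, -1.6]
opening: 0.14
gripper_force: 43.4
```

```bash
python3 -c "
from bench import sense
s=sense();print(s['moment'],s['wrist_force'],s['position'])"
```

```text
[ 0.36406386 -0.72602612 -0.72446321] [ 4.25964713  2.15877441 -1.60525469] [0.62743114 0.20973603 0.16556803]
```

The moment of -0.72 N m at 82.8° relative to the stand says the lock is at its end stop. I'll open a little and lift.

Request:
send_rows:
  slide:
    - [0,0,0]
    - [0,0,0]
    - [0,0,0]
    - [0,0,0.02]
    - [0,0,0.05]
    - [0,0,0.08]
    - [0,0,0.1]
    - [0,0,0.1]
  yaw: [0,0,0,0,0,0,0,0]
  fingers: [0.7,0.7,0.7,0.7,0.7,0.7,0.7,0.7]

```text
time_s: 11.22
position: [0.6282, 0.2097, 0.2714]
eef_rot: [[-0.999, -0.033, 0.009], [-0.033, 0.999, 0.001], [-0.009, 0.001, -1.0]]
wrist_force: [1.4, 0.2, 1.0]
opening: 0.299
gripper_force: 0.0
```

Request:
send_rows:
  slide:
    - [-0.03,-0.02,0]
    - [-0.06,-0.05,0]
    - [-0.1,-0.08,0]
    - [-0.14,-0.1,0]
    - [-0.18,-0.1,0]
    - [-0.2,-0.1,0]
    - [-0.2,-0.1,0]
  yaw: [-7,-14,-21,-28,-35,-42,-49]
  fingers: [1,1,1,1,1,1,1]

```text
time_s: 11.8
position: [0.4198, 0.1091, 0.2643]
eef_rot: [[-0.676, 0.737, -0.006], [0.737, 0.676, -0.0], [0.004, -0.004, -1.0]]
wrist_force: [-0.4, 0.2, 0.4]
opening: -0.004
gripper_force: 0.0
```

Run:
```python
from h import *
from bench import eyes,sense
s=sense();print(s['position'],s['time_s'])
d=eyes.grab_frame('top');np.savez('top5.npz',**d)
c=d['frame'][130:250,260:400,::-1]
cv2.imwrite('pics/t5.png',cv2.resize(c,None,fx=5,fy=5,interpolation=cv2.INTER_CUBIC))
```

```text
[0.41982002 0.10914859 0.26431849] 11.8
```

View pics/t5.png

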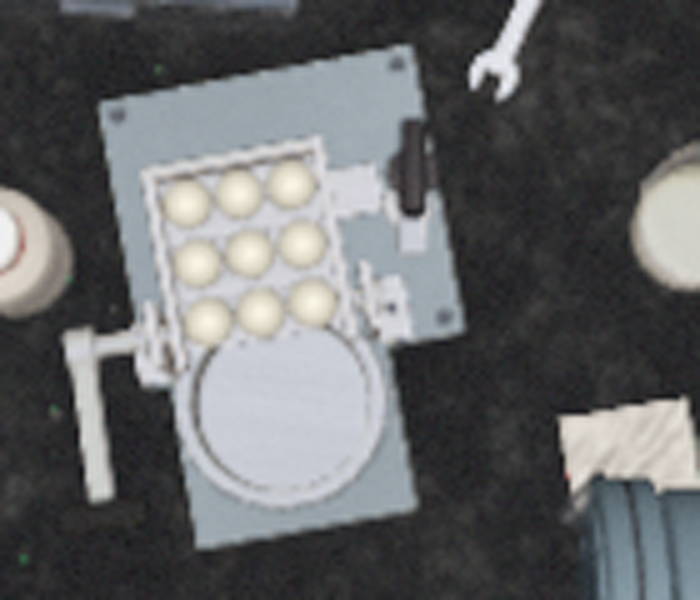

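The wing at (413,165) now points along image vertical and the tongue at (412,235) has swung clear, so the lock is open. Next I'll move above the press bar.

Run:
```python
from h import *
d=load('scene2');print((proj(d,[.4593,.3689,.132])[0]-[321-90,214-70])*4)
```

```text
[260.50729547 348.75933326]
```

Request:
send_rows:
  slide:
    - [0,0.04,0]
    - [0.01,0.08,0]
    - [0.02,0.12,0]
    - [0.03,0.16,0]
    - [0.04,0.2,0]
    - [0.04,0.24,0]
    - [0.04,0.26,0]
    - [0.04,0.26,0]
  yaw: [-7,-14,-21,-28,-35,-38,-38,-38]
  fingers: [1,1,1,1,1,1,1,1]

```text
time_s: 12.52
position: [0.466, 0.3755, 0.2637]
eef_rot: [[-0.092, 0.996, -0.001], [0.996, 0.092, 0.003], [0.003, -0.001, -1.0]]
wrist_force: [-0.2, -1.2, -0.2]
opening: 0.001
gripper_force: 0.0
```

The predicted bar position matches the picture to within a pixel.

Request:
send_rows:
  slide:
    - [-0.003,-0.003,-0.02]
    - [-0.007,-0.005,-0.04]
    - [-0.007,-0.005,-0.065]
    - [-0.007,-0.005,-0.085]
    - [-0.007,-0.005,-0.092]
    - [-0.007,-0.005,-0.092]
  yaw: [3,3,3,3,3,3]
  fingers: [1,1,1,1,1,1]

```text
time_s: 13.02
position: [0.4583, 0.3634, 0.1707]
eef_rot: [[-0.139, 0.99, -0.005], [0.99, 0.139, -0.003], [-0.002, -0.005, -1.0]]
wrist_force: [-0.2, -1.3, 0.8]
opening: -0.0
gripper_force: 0.0
```

Request:
send_rows:
  slide:
    - [0,0,-0.003]
    - [0,0,-0.006]
    - [0,0,-0.009]
    - [0,0,-0.012]
    - [0,0,-0.015]
    - [0,0,-0.015]
  yaw: [0,0,0,0,0,0]
  fingers: [1,1,1,1,1,1]

```text
time_s: 13.52
position: [0.4591, 0.3645, 0.1584]
eef_rot: [[-0.137, 0.991, -0.0], [0.991, 0.137, 0.0], [0.0, -0.0, -1.0]]
wrist_force: [-1.7, 0.2, 3.8]
opening: 0.003
gripper_force: 1.6
```

Request:
send_rows:
  slide:
    - [-0.001,0,-0.004]
    - [-0.002,0,-0.008]
    - [-0.003,0,-0.012]
    - [-0.003,0,-0.016]
    - [-0.003,0,-0.02]
    - [-0.003,0,-0.024]
    - [-0.003,0,-0.028]
    - [-0.003,0,-0.032]
  yaw: [0,0,0,0,0,0,0,0]
  fingers: [1,1,1,1,1,1,1,1]

```text
time_s: 14.18
position: [0.4564, 0.3643, 0.1257]
eef_rot: [[-0.137, 0.991, -0.0], [0.991, 0.137, -0.0], [-0.0, -0.0, -1.0]]
wrist_force: [-1.5, -0.8, 1.5]
opening: 0.005
gripper_force: 1.1
```

Request:
send_rows:
  slide:
    - [0,0,-0.003]
    - [0.001,0,-0.006]
    - [0.001,0,-0.009]
    - [0.001,0,-0.011]
    - [0.001,0,-0.011]
    - [0.001,0,-0.011]
    - [0.001,0,-0.011]
    - [0.001,0,-0.011]
  yaw: [0,0,0,0,0,0,0,0]
  fingers: [1,1,1,1,1,1,1,1]

```text
time_s: 14.85
position: [0.4579, 0.3644, 0.1157]
eef_rot: [[-0.137, 0.991, 0.001], [0.991, 0.137, 0.0], [0.0, 0.001, -1.0]]
wrist_force: [1.0, 1.2, 1.7]
opening: -0.0
gripper_force: 1.0
```

Run:
```python
from h import *
from bench import eyes,sense
s=sense();print(s['position'],s['wrist_force'],s['time_s'])
d=eyes.grab_frame('scene');np.savez('scene6.npz',**d)
x,y=proj(d,[.53,.29,.1])[0].astype(int)
c=d['frame'][max(y-55,0):y+55,max(x-70,0):x+70,::-1]
cv2.imwrite('pics/g6.png',cv2.resize(c,None,fx=5,fy=5,interpolation=cv2.INTER_CUBIC))
```

```text
[0.45788096 0.36442384 0.11567346] [0.9686738  1.18324792 1.71937069] 14.85
```

View pics/g6.png

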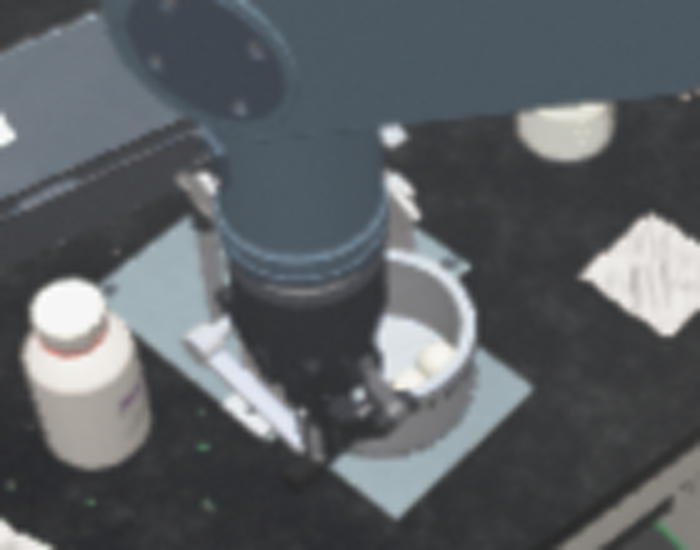

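Two balls are visible in the jar at (435,357) and (405,380). I'll press 4 mm more (about 0.6 rad), wait, then let the tray down gently.

Request:
send_rows:
  slide:
    - [0,0,-0.002]
    - [0,0,-0.004]
    - [0,0,-0.004]
    - [0,0,-0.004]
    - [0,0,-0.004]
    - [0,0,-0.004]
    - [0,0,-0.004]
    - [0,0,-0.004]
  yaw: [0,0,0,0,0,0,0,0]
  fingers: [1,1,1,1,1,1,1,1]

```text
time_s: 15.57
position: [0.4573, 0.3643, 0.1113]
eef_rot: [[-0.137, 0.991, -0.0], [0.991, 0.137, -0.0], [-0.0, -0.0, -1.0]]
wrist_force: [1.2, -0.2, 1.4]
opening: -0.0
gripper_force: 0.9
```

Request:
send_rows:
  slide:
    - [-0.001,0,0.003]
    - [-0.001,0,0.006]
    - [-0.002,0,0.009]
    - [-0.002,0,0.012]
    - [-0.002,0,0.015]
    - [-0.002,0,0.018]
    - [-0.002,0,0.021]
    - [-0.002,0,0.024]
  yaw: [0,0,0,0,0,0,0,0]
  fingers: [1,1,1,1,1,1,1,1]

```text
time_s: 16.23
position: [0.4552, 0.3643, 0.1356]
eef_rot: [[-0.137, 0.991, -0.0], [0.991, 0.137, -0.0], [-0.0, -0.0, -1.0]]
wrist_force: [-1.2, -2.1, 1.7]
opening: -0.0
gripper_force: 1.1
```

Request:
send_rows:
  slide:
    - [0,0,0.003]
    - [0,0,0.006]
    - [0,0,0.009]
    - [0,0,0.012]
    - [0.001,0,0.015]
    - [0.002,0,0.018]
    - [0.002,0,0.021]
    - [0.002,0,0.024]
  yaw: [0,0,0,0,0,0,0,0]
  fingers: [1,1,1,1,1,1,1,1]

```text
time_s: 16.9
position: [0.4579, 0.3645, 0.1598]
eef_rot: [[-0.137, 0.991, 0.001], [0.991, 0.137, 0.0], [0.0, 0.001, -1.0]]
wrist_force: [1.6, 0.2, 2.8]
opening: 0.002
gripper_force: 1.1
```

Request:
send_rows:
  slide:
    - [0,0,0.003]
    - [0,0,0.006]
    - [0,0,0.009]
    - [0,0,0.012]
    - [0,0,0.02]
    - [0,0,0.04]
    - [0,0,0.07]
    - [0,0,0.1]
  yaw: [0,0,0,0,0,0,0,0]
  fingers: [1,1,1,1,1,1,1,1]

```text
time_s: 17.57
position: [0.4565, 0.3639, 0.2596]
eef_rot: [[-0.137, 0.991, -0.003], [0.991, 0.137, -0.001], [-0.001, -0.003, -1.0]]
wrist_force: [0.8, 0.1, 0.4]
opening: -0.003
gripper_force: 0.0
```

Request:
send_rows:
  slide:
    - [-0.02,-0.03,0]
    - [-0.04,-0.06,0]
    - [-0.06,-0.1,0]
    - [-0.06,-0.14,0]
    - [-0.06,-0.18,0]
    - [-0.06,-0.22,0]
    - [-0.06,-0.26,0]
    - [-0.06,-0.26,0]
  yaw: [0,0,0,0,0,0,0,0]
  fingers: [1,1,1,1,1,1,1,1]

```text
time_s: 18.23
position: [0.3974, 0.0983, 0.2598]
eef_rot: [[-0.13, 0.991, 0.0], [0.991, 0.13, -0.003], [-0.003, -0.0, -1.0]]
wrist_force: [-0.0, 0.5, -0.3]
opening: -0.001
gripper_force: 0.0
```

Run:
```python
from h import *
from bench import eyes,sense
s=sense();print(s['position'],s['wrist_force'],s['time_s'])
a=eyes.grab_frame('top');b=eyes.grab_frame('scene')
A=cv2.resize(a['frame'][130:250,260:360,::-1],None,fx=4,fy=4,interpolation=cv2.INTER_CUBIC)
x,y=proj(b,[.53,.29,.1])[0].astype(int)
B=cv2.resize(b['frame'][y-60:y+60,x-50:x+50,::-1],None,fx=4,fy=4,interpolation=cv2.INTER_CUBIC)
cv2.imwrite('pics/fin.png',np.hstack([A,B]))
```

```text
[0.39743101 0.09832754 0.25979678] [-0.02638105  0.45419543 -0.3420891 ] 18.2333
```

View pics/fin.png

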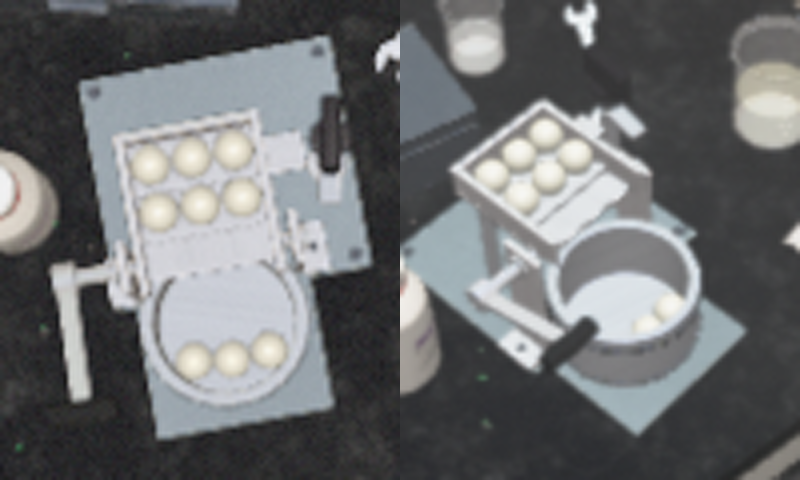

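All three front balls are in the jar at (195,360), (232,357) and (269,350). The other six are in their grooves, the tray is level and the lock is open. I'll let things settle, then hand in.

Request:
send_rows:
  slide:
    - [0,0,0]
    - [0,0,0]
    - [0,0,0]
    - [0,0,0]
    - [0,0,0]
    - [0,0,0]
    - [0,0,0]
    - [0,0,0]
  yaw: [0,0,0,0,0,0,0,0]
  fingers: [1,1,1,1,1,1,1,1]

```text
time_s: 19.0
position: [0.3974, 0.1046, 0.2593]
eef_rot: [[-0.138, 0.99, -0.0], [0.99, 0.138, -0.0], [-0.0, -0.0, -1.0]]
wrist_force: [-1.0, 1.2, -0.5]
opening: 0.002
gripper_force: 0.0
```

```bash
python3 -c "
from bench import manip
print(manip.job_done())"
```

```text
the job is handed in; nothing more can be done
None
```

I handed the job in at about 19 s (no verdict came back): the last pictures show the three front balls in the jar in its place, the other six in their grooves, the tray level and the lock open.

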